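Lay the tea carton down in its marked place on the trolley tray

TASK

The trolley is about to be wheeled away and the tea carton would fall over on its own, so get the tray ready. Using only pushes, never gripping or lifting anything, first slide the one steel dabba that stands inside the yellow outline straight back into the gap in its row, against or almost against the tray's rear wall and in line with the other dabbas. Then push the red tea carton near its top so that it topples over and lands lying flat, wholly inside the yellow outline; leave the carton standing until the dabba is away, and leave everything else on the tray standing or lying where it is.

Things in the scene. Friction and masses are not known exactly. Their poses are not given: they have to be found in the camera images.
- tray: Fixed wooden tray, 320 mm (its x, away from the robot) by 690 mm (its y, to the left). Origin: centre of underside, on the trolley top; floor 14 mm above it. Walls 10 mm thick, tops 30 mm above the trolley top; rear wall's inner face at x = +150 mm, front wall's at -150. Behind it a steel sleeve 73 mm high. The row of dabbas stands centred at x = +118 mm, 4 mm clear of the rear wall.
- mark: Yellow painted rectangle outline, flat on the tray floor, 110 mm (its x) by 185 mm (its y) over its outer edges. Origin: its centre at floor height; axes about parallel to the tray's. It lies left or right of the carton and reaches about 17 mm under it. The gap in the row, some 140 mm clear, is straight behind it (tray +x).
- carton: Red tea carton with cream labels on its broad faces: stiff closed box 66 mm (its x) by 40 mm (its y) by 125 mm tall (its z), about 0.12 kg. Origin: centre of its underside. It stands at one end of the yellow outline, a broad face (+y or -y) towards it, so that toppling it that way about its bottom edge lays it in the outline.
- carton_top (a point): Centre of the carton's top face, 125 mm above its underside along its z.
- dabba_stray: Small round steel dabba with lid, 56 mm in diameter, 45 mm high, about 0.13 kg, the one standing inside the yellow outline. Origin: centre of its underside.
- dabba_left: Bystander: steel dabba just like the stray one (56 mm diameter, 45 mm high), left end of the row. Origin: centre of its underside.
- dabba_mid: Bystander: steel dabba just like the stray one (56 mm diameter, 45 mm high), middle of the row, behind the carton. Origin: centre of its underside.
- dabba_right: Bystander: steel dabba just like the stray one (56 mm diameter, 45 mm high), right end of the row. Origin: centre of its underside.
- dabba_fourth: Bystander: steel dabba just like the stray one (56 mm diameter, 45 mm high), in the row straight behind the cork mat. Origin: centre of its underside.
- tiffin: Bystander: blue plastic tiffin of three tiers, 108 mm in diameter, 172 mm high, at one end of the tray. Origin: centre of its underside.
- pot: Bystander: white and blue ceramic pickle pot with lid, 95 mm in diameter, 100 mm high, at the other end of the tray. Origin: centre of its underside.
- fork: Bystander: green plastic fork, 154 mm long (its x), 26 mm wide, 5 mm thick, lying on a cork mat on the side of the carton away from the yellow outline. Origin: on its underside, near mid-length.
There are look-alikes about, which are no part of the job. What is shaped like the dabba_stray but orange or turquoise is not meant.

How it is judged:
By the outcome, as a careful person would: the job done as asked, in the order asked, and still so for the second after the job is handed in, with the robot touching nothing.
It also fails if it takes over 48 s, if anything falls off the work surface, if the arm or the gripper's body presses on something with over 40 N, if the wrist force passes 120 N, or if a joint passes its speed limit or range.

ROBOT

A 7-joint arm with a two-finger parallel gripper is mounted at the origin on the work surface. World frame = base frame: x ahead of the robot, y to its left, z up, the work surface at z = 0. Lengths are in m, angles in degrees, forces in N, time in s.
With the tool pointing down it reaches from about 0.425 to 0.875 m from the base axis. Payload 4.7 kg.
Tool frame: the origin (TCP) lies at the very end of the fingers, on their centre line; the grasp point (between the pads) lies 19 mm behind it; z points along the fingers, y is the direction in which the jaws open and shut (so a half turn about z gives the same grasp; the last joint's range is limited). The gripper opens to 87 mm and grips with 3 to 60 N. Pads are 19 mm wide; open, the fingers measure 117 mm over their backs; the gripper's body (75 mm by 190 mm) begins 51 mm behind the grasp point.
Start: joints at [-62.79, 18.392, -4.016, 83.108, 1.295, 78.541, -3.26], TCP at [0.289, 0.582, 0.223] pointing down, gripper open.
Joint ranges: [-163.93, 163.93], [-17.29, 119.83], [-79.2, 71.16], [3.27, 140.29], [-89.18, 269.18], [5.43, 117.66], [-154.24, 154.24]. Speed limits (degrees/s): [147.25, 147.25, 180, 180, 180, 180, 180].

INTERFACE

Orientations are given as [roll, pitch, yaw] about the fixed x, y, z axes, in that order (R = Rz(yaw) Ry(pitch) Rx(roll)).
In Python, from cell import monitor, read_camera, camera_info, env, look_for gives the robot as it stands.
- The arm moves only by the tool servo_tool, never from a script. Its argument "commands" is one flat list of numbers, 6 for each row, row after row: the shift along the tool's x, y, z in mm, then the turn, a rotation vector about the tool's x, y, z in degrees. A call has 1 to 10 rows; each row shifts and turns the commanded pose from where the row before left it, along the tool's axes as they then stand; what a row does not reach is not made up. A row lasts 1/10 s, in which the tool goes at most 50 mm and 8.59 degrees, less where a joint would pass 70% of its speed; a pose out of reach is approached as far as the arm can. A call is refused whole if a number of a shift passes 50 or a number of a turn 8.59, either way. A call with a gripper value outside its range is refused whole. "jaw" is the finger opening in mm, from 0 to 87, set as the call begins (left out, the last holds). The fingers move at their own pace and stop on an object; "newtons" is the grip in N (left out, the last holds). Time passes only in rows, so rows that do not move let the fingers close. It gives the time, the measured TCP pose, the force and the opening at its end, in the units of the state.
- monitor.get_obs(): the state, without advancing time (a new reading comes with each control period).
- read_camera(name): name is "scene" or "top" or "wrist"; returns (picture, depth): 420x560x3 uint8, red, green, blue; 420x560 float32, m along the optical axis (not along the pixel's ray), 0 where there is no reading.
- camera_info(name): a dict with "camera_matrix" (3x3 intrinsics, pixels), "R" (3x3) and "t" (3): a world point X has camera coordinates R X + t; the wrist camera has in their place "T_tool_cam" (4x4, takes a point from camera to tool coordinates, whose origin is the TCP and whose axes are the flange's). Camera axes: x right, y down, z forward; pixel columns grow to the right and rows downward; lengths in m; the calibration is good to about 2 mm. A picture is of the moment at which its call begins: read the wrist's pose just before it. camera_info takes no time and is no camera call.
- env.sign_off(): hands the job in, once; it reports no verdict.
Trained networks look in the newest picture that a camera, given by its name, has taken for a name from the list of things; names that differ only in an ending like _2 or _b are one class to them, and where a whole thing is asked for, a point or a joint stands for the part that bears it (a point fixed in the world has none). Each returns a list of dicts, best first, with "conf" (0 to 1); they miss things now and then, are a little off and sometimes report something else, mostly with a low value. They report only what shows in the picture. A call takes as long as a camera call. They do not tell look-alikes from the thing itself.
- look_for(camera, label): "box" ([left, top, width, height] in pixels, round what is visible of it).
The state is a dict: "time_s": time; "qpos": joint angles; "joint_velocities": joint speeds; "effort": joint torques, N m; "tool_pos": TCP position; "tool_rot": TCP orientation; "force": force on the tool from outside, world axes, zero at the start; "wrist_torque": the same for the moment, N m; "grip_width": finger opening in m.
Only numpy, scipy, OpenCV 4.12 (cv2) and the standard library are available. Lean on these libraries where they do the work, as an engineer would, in place of code of your own. Each camera call takes 0.05 s, during which the arm holds its last target.

## Working session

There is one attempt and no reset: what is moved stays moved. The work goes in short steps, Python scripts to look and compute and a tool call to move; the robot and the scene stay as the last step left them, time stands still between calls to the robot, and variables do not carry over. Pictures are saved under pics/ and viewed, and the job is handed in when it is done.

Besides the shell and the picture viewer there is one more tool, called as name(argument=value, ...) on one line, values as JSON. servo_tool: Moves the arm, as the interface text tells. Its arguments: {"type":"object","properties":{"commands":{"type":"array","items":{"type":"number"}},"jaw":{"type":"number"},"newtons":{"type":"number"}},"required":["commands"]}

```bash
ls; mkdir -p pics
cat > h.py <<'E'
import numpy as np, cv2
from cell import monitor, read_camera, camera_info, env, look_for
from scipy.spatial.transform import Rotation as Rn
def shot(c,fn=None):
    o=monitor.get_obs(); p,d=read_camera(c)
    if fn: cv2.imwrite('pics/'+fn,cv2.cvtColor(p,cv2.COLOR_RGB2BGR))
    np.savez('last_%s.npz'%c,p=p,d=d)
    return o,p,d
def ext(c,o=None):
    i=camera_info(c);K=np.array(i['camera_matrix'])
    if c!='wrist': return K,np.array(i['R']),np.array(i['t'])
def cloud(c,d):
    K,R,t=ext(c); v,u=np.mgrid[0:d.shape[0],0:d.shape[1]]
    P=np.stack([(u-K[0,2])/K[0,0]*d,(v-K[1,2])/K[1,1]*d,d],-1)
    return (P-t)@R
E
python3 - <<'E'
from h import *
o,p,d=shot('top','top0.png'); shot('scene','scene0.png')
print(o)
for l in ['carton','dabba_stray','tiffin','pot','fork','mark']:
    for c in ['top','scene']:
        try: print(l,c,[(np.round(r['box']).tolist(),round(r['conf'],2)) for r in look_for(c,l)])
        except Exception as e: print(l,c,e)
E
```

```text
pics
{'time_s': 0.0, 'qpos': array([-62.79004392,  18.43845756,  -4.01625178,  83.17565892,
         1.29524326,  78.54136561,  -3.26045607]), 'joint_velocities': array([ 0.05339959,  0.06295345,  0.01770666, -0.01781543, -0.10114249,
       -0.08136565,  0.1108363 ]), 'effort': array([-1.33203953e-04, -4.91287780e+01, -4.03677206e-01, -3.12541258e+01,
       -6.38577249e-02,  4.34627803e-02,  1.73637741e-04]), 'tool_pos': array([0.28882362, 0.58167653, 0.22146182]), 'tool_rot': array([-1.79889780e+02,  5.85531936e-03,  1.53600092e+02]), 'force': array([ 0.00849555, -0.13911147,  0.83569009]), 'wrist_torque': array([-0.07239179,  0.07754096,  0.04455703]), 'grip_width': 0.08678766280548557}
carton top [([296.0, 173.0, 18.0, 34.0], 0.61)]
carton scene [([242.0, 190.0, 27.0, 47.0], 0.67)]
dabba_stray top [([193.0, 272.0, 22.0, 21.0], 0.9), ([258.0, 183.0, 17.0, 24.0], 0.85), ([157.0, 298.0, 23.0, 22.0], 0.81), ([233.0, 268.0, 19.0, 16.0], 0.76), ([129.0, 271.0, 26.0, 24.0], 0.73)]
dabba_stray scene [([407.0, 212.0, 22.0, 21.0], 0.97), ([338.0, 198.0, 18.0, 26.0], 0.86), ([274.0, 232.0, 21.0, 24.0], 0.82), ([369.0, 211.0, 19.0, 30.0], 0.82), ([418.0, 242.0, 27.0, 26.0], 0.73), ([210.0, 253.0, 20.0, 22.0], 0.56)]
tiffin top [([174.0, 177.0, 54.0, 50.0], 0.76)]
tiffin scene [([319.0, 228.0, 48.0, 61.0], 0.96)]
pot top []
pot scene [([167.0, 160.0, 32.0, 35.0], 0.55)]
fork top [([333.0, 161.0, 7.0, 43.0], 0.54)]
fork scene [([208.0, 202.0, 35.0, 26.0], 0.71)]
mark top [([233.0, 175.0, 67.0, 43.0], 0.66)]
mark scene [([247.0, 243.0, 73.0, 34.0], 0.84)]
```

Run:
```python
from h import *
for c,r in [('top',(120,130,300,225)),('scene',(140,130,300,225))]:
    p=cv2.imread(f'pics/{c}0.png'); x,y,w,h=r
    cv2.imwrite(f'pics/{c}0c.png',cv2.resize(p[y:y+h,x:x+w],(800,600),interpolation=cv2.INTER_CUBIC))
```

```text
(no output)
```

View pics/top0.png

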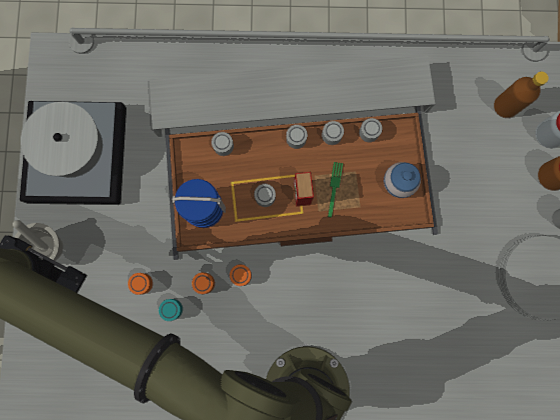

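View pics/scene0.png

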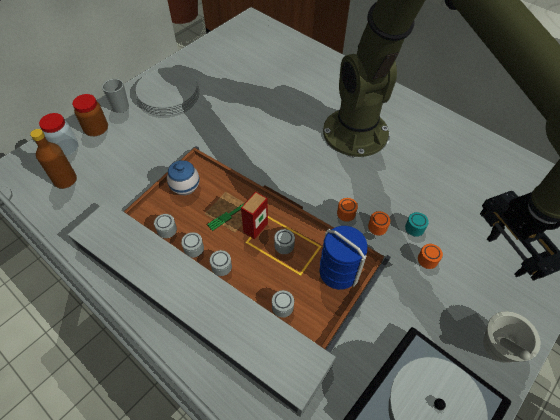

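```bash
sleep 1
```

```text
(no output)
```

View pics/top0c.png

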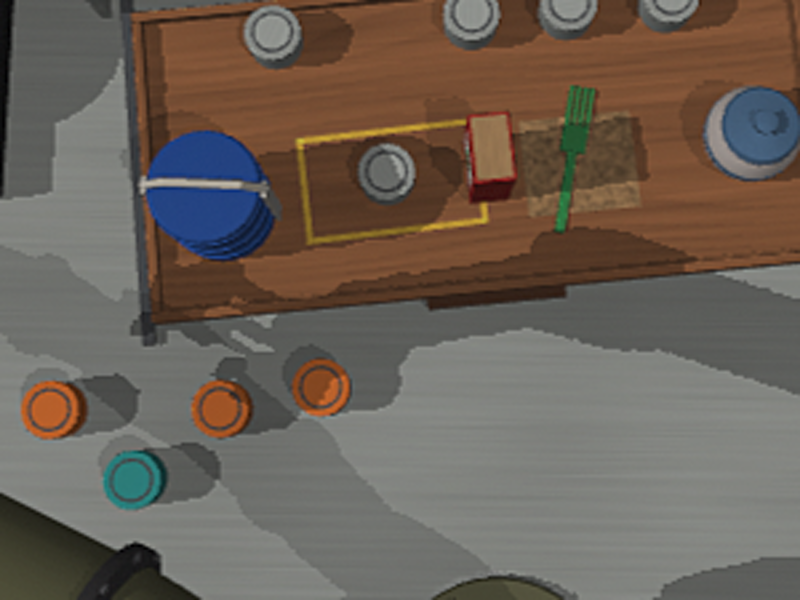

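View pics/scene0c.png

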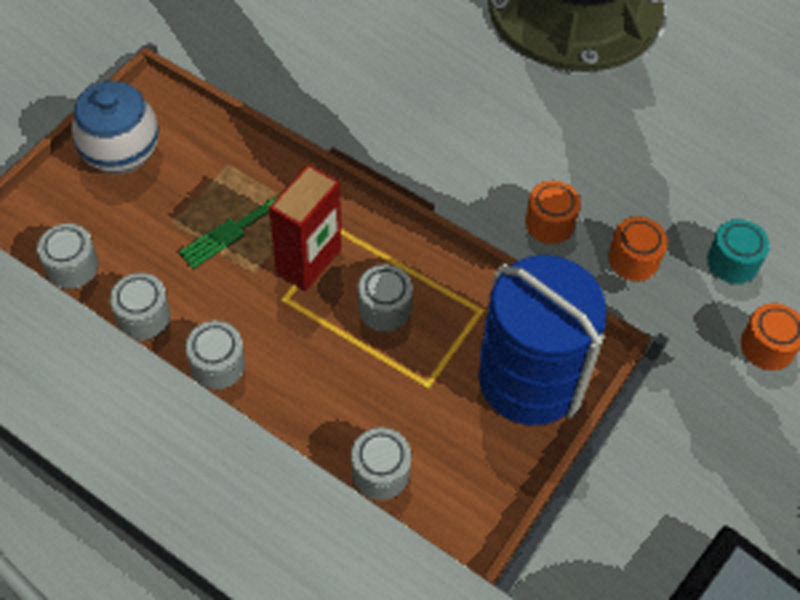

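Candidates that look like the stray, in top pixels:
- Steel, in the row: (222,143), (297,135), (333,131), (371,129).
- Orange: (140,283), (203,283), (241,275).
- Turquoise: (170,309).
- Steel, inside the yellow outline: (264,195). This is the one I choose, and it shows clearly inside the outline in both crops.

Next I measure everything.

Run:
```python
from h import *
for c,dab,car in [('top',[(264,194),(222,143),(297,135),(333,131),(371,129)],(303,182)),('scene',[(284,237),(283,300),(220,260),(192,243),(165,223)],(255,203))]:
    z=np.load(f'last_{c}.npz');p,d=z['p'].astype(int),z['d'];P=cloud(c,d)
    v,u=np.mgrid[0:420,0:560]
    def fit(m):
        pts=P[m][:,:2].astype(np.float32); return cv2.minAreaRect(pts)
    for (x,y) in dab:
        m=(abs(u-x)<16)&(abs(v-y)<16)&(P[...,2]>.050)&(P[...,2]<.066)&(d>0)
        # keep only near top-level
        zt=np.percentile(P[m][:,2],60); q=P[m&(abs(P[...,2]-zt)<.004)]
        (cx,cy),r=cv2.minEnclosingCircle(q[:,:2].astype(np.float32))
        print(c,'dabba',(x,y),'n',len(q),'ztop %.3f'%zt,'circ',np.round([cx,cy,r],4),'mean',q[:,:2].mean(0).round(4))
    m=(abs(u-car[0])<22)&(abs(v-car[1])<22)&(P[...,2]>.129)&(P[...,2]<.15)&(d>0)
    q=P[m]; print(c,'carton top n',len(q),q.mean(0).round(4),cv2.minAreaRect(q[:,:2].astype(np.float32)))
    hsv=cv2.cvtColor(z['p'],cv2.COLOR_RGB2HSV)
    m=(hsv[...,0]>20)&(hsv[...,0]<32)&(hsv[...,1]>130)&(hsv[...,2]>120)&(P[...,2]<.03)&(P[...,2]>.005)&(d>0)
    n,l,s,_=cv2.connectedComponentsWithStats(cv2.dilate(m.astype(np.uint8),np.ones((3,3))))
    k=1+np.argmax(s[1:,4]); mm=m&(l==k); q=P[mm]
    print(c,'mark n',mm.sum(),'z %.4f'%q[:,2].mean(),cv2.minAreaRect(q[:,:2].astype(np.float32)),s[k])
    # tiffin and floor
    m=(hsv[...,0]>110)&(hsv[...,0]<125)&(hsv[...,1]>180)&(P[...,2]>.15)&(P[...,2]<.21)
    print(c,'blue high',P[m].mean(0).round(3),P[m].min(0).round(3),P[m].max(0).round(3))
```

```text
top dabba (264, 194) n 280 ztop 0.059 circ [0.5074 0.1135 0.0283] mean [0.5068 0.1134]
top dabba (222, 143) n 267 ztop 0.059 circ [0.6469 0.2309 0.029 ] mean [0.6462 0.231 ]
top dabba (297, 135) n 264 ztop 0.059 circ [0.6704 0.0306 0.0283] mean [0.6709 0.0312]
top dabba (333, 131) n 264 ztop 0.059 circ [ 0.6827 -0.0672  0.0284] mean [ 0.6825 -0.067 ]
top dabba (371, 129) n 271 ztop 0.059 circ [ 0.6925 -0.1707  0.0287] mean [ 0.6918 -0.1712]
top carton top n 426 [0.5169 0.0141 0.1383] ((0.5173159241676331, 0.013938563875854015), (0.06688415259122849, 0.040280479937791824), 7.048925876617432)
top mark n 285 z 0.0143 ((0.5059438943862915, 0.10975399613380432), (0.10892419517040253, 0.1838691234588623), 7.847109794616699) [230 174  74  48 682]
top blue high [0.448 0.292 0.166] [0.426 0.238 0.154] [0.479 0.326 0.177]
scene dabba (284, 237) n 271 ztop 0.059 circ [0.5066 0.1189 0.0291] mean [0.5086 0.1192]
scene dabba (283, 300) n 365 ztop 0.059 circ [0.6474 0.2356 0.0286] mean [0.6482 0.2357]
scene dabba (220, 260) n 312 ztop 0.059 circ [0.6701 0.0358 0.0291] mean [0.6713 0.0365]
scene dabba (192, 243) n 278 ztop 0.059 circ [ 0.6842 -0.0623  0.0288] mean [ 0.6836 -0.0615]
scene dabba (165, 223) n 254 ztop 0.059 circ [ 0.6929 -0.1651  0.0291] mean [ 0.6937 -0.165 ]
scene carton top n 354 [0.5198 0.0205 0.138 ] ((0.5183603167533875, 0.01877792552113533), (0.06803308427333832, 0.041907861828804016), 6.88995361328125)
scene mark n 221 z 0.0143 ((0.505275547504425, 0.11372983455657959), (0.11155226081609726, 0.18293288350105286), 7.534636497497559) [245 215  77  61 673]
scene blue high [0.478 0.286 0.168] [0.42  0.232 0.151] [0.526 0.334 0.175]
```

servo_tool(commands=[0,0,-7,0,0,8.1,0,0,-7,0,0,8.1,0,0,-7,0,0,8.1,0,0,-7,0,0,8.1,0,0,-7,0,0,8.1,0,0,-7,0,0,8.1,0,0,-7,0,0,8.1,0,0,0,0,0,0.4], jaw=0, newtons=20)

```text
time_s: 1.5
tool_pos: [0.2893, 0.5827, 0.2728]
tool_rot: [179.9, -0.1, 96.5]
force: [-0.1, 0.1, 0.4]
grip_width: 0.0313
```

```bash
cat >> h.py <<'E'
EX=np.array([.9936,.1128]);EY=np.array([-.1128,.9936])
def st():
    o=monitor.get_obs();p=np.array(o['tool_pos']);print('t %.2f'%o['time_s'],'pos',p.round(4),'rot',np.round(o['tool_rot'],2),'tray(ex,ey)',(EX@p[:2]).round(4),(EY@p[:2]).round(4),'F',np.round(o['force'],1),'w %.4f'%o['grip_width']);return o
def togo(ex,ey,z):
    o=st();R=Rn.from_euler('xyz',o['tool_rot'],degrees=True).as_matrix()
    g=np.r_[ex*EX+ey*EY,z]; print('tool shift mm',(R.T@(g-o['tool_pos'])*1000).round(1))
E
python3 -c "
from h import *
togo(.460,.058,.26)"
```

```text
t 1.50 pos [0.2893 0.5827 0.2728] rot [ 1.7992e+02 -1.1000e-01  9.6460e+01] tray(ex,ey) 0.3532 0.5464 F [-0.1  0.1  0.4] w 0.0313
tool shift mm [-488.4  106.9   12.1]
```

servo_tool(commands=[-40,9,0,0,0,0,-40,9,0,0,0,0,-40,9,0,0,0,0,-40,9,0,0,0,0,-40,9,0,0,0,0,-40,9,0,0,0,0,-40,9,0,0,0,0,-40,9,0,0,0,0,-40,9,0,0,0,0,-40,9,0,0,0,0])

```text
time_s: 2.5
tool_pos: [0.4239, 0.1932, 0.2714]
tool_rot: [180.0, -0.0, 96.7]
force: [0.1, 0.7, 1.2]
grip_width: 0.0004
```

servo_tool(commands=[-40,8,0,0,0,0,-40,8,0,0,0,0,0,0,0,0,0,0,0,0,0,0,0,0])

```text
time_s: 2.9
tool_pos: [0.4487, 0.1167, 0.2715]
tool_rot: [180.0, -0.1, 96.5]
force: [-1.5, 0.6, -0.4]
grip_width: 0.0007
```

Run:
```python
from h import *
togo(.460,.058,.026)
o,p,d=shot('wrist','w1.png'); print(camera_info('wrist'))
```

```text
t 2.90 pos [0.4487 0.1167 0.2715] rot [ 1.7999e+02 -5.0000e-02  9.6510e+01] tray(ex,ey) 0.459 0.0653 F [-1.5  0.6 -0.4] w 0.0007
tool shift mm [ -7.6   1.  245.5]
{'camera_matrix': array([[374.65374151,   0.        , 280.12372975],
       [  0.        , 374.65374151, 206.00709665],
       [  0.        ,   0.        ,   1.        ]]), 'T_tool_cam': array([[-6.14858076e-04, -9.63248389e-01, -2.68611548e-01,
         7.34612503e-02],
       [ 9.99999497e-01, -8.05256396e-04,  5.98649466e-04,
         8.40345145e-05],
       [-7.92949301e-04, -2.68611045e-01,  9.63248399e-01,
        -1.62703113e-01],
       [ 0.00000000e+00,  0.00000000e+00,  0.00000000e+00,
         1.00000000e+00]])}
```

View pics/w1.png

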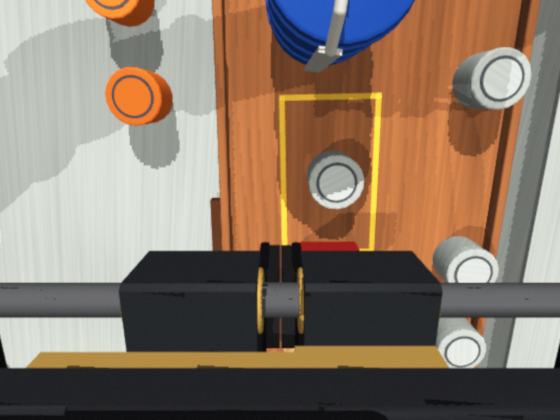

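The wrist view shows the stray at about (336,180) inside the outline, with the carton's red edge at (330,247). I'll measure both in this camera to settle the 5 mm disagreement between the fixed ones.

```bash
cat >> h.py <<'E'
def wcloud(o,d):
    i=camera_info('wrist');K=np.array(i['camera_matrix']);T=np.array(i['T_tool_cam'])
    v,u=np.mgrid[0:d.shape[0],0:d.shape[1]]
    P=np.stack([(u-K[0,2])/K[0,0]*d,(v-K[1,2])/K[1,1]*d,d],-1)
    P=P@T[:3,:3].T+T[:3,3]
    return P@Rn.from_euler('xyz',o['tool_rot'],degrees=True).as_matrix().T+o['tool_pos']
def dab(P,d,x,y,w=40):
    v,u=np.mgrid[0:420,0:560]
    m=(abs(u-x)<w)&(abs(v-y)<w)&(P[...,2]>.052)&(P[...,2]<.068)&(d>0)
    zt=np.percentile(P[m][:,2],60);q=P[m&(abs(P[...,2]-zt)<.004)]
    (cx,cy),r=cv2.minEnclosingCircle(q[:,:2].astype(np.float32));c=np.array([cx,cy])
    print('dabba',(x,y),len(q),'z %.4f'%zt,'c',c.round(4),'r %.4f'%r,'tray',(EX@c).round(4),(EY@c).round(4))
E
python3 - <<'E'
from h import *
z=np.load('last_wrist.npz');o=monitor.get_obs();d=z['d'];P=wcloud(o,d)
dab(P,d,336,180);dab(P,d,497,76)
hsv=cv2.cvtColor(z['p'],cv2.COLOR_RGB2HSV)
m=(hsv[...,0]>20)&(hsv[...,0]<32)&(hsv[...,1]>130)&(hsv[...,2]>120)&(abs(P[...,2]-.014)<.006)&(d>0)
m[:80]=0;m[255:]=0
q=P[m];t=q[:,:2]@np.c_[EX,EY];print(len(t),q[:,2].mean(),t.min(0),t.max(0))
s=P[(abs(P[...,2]-.138)<.006)&(d>0)];print('carton top',len(s));
if len(s): t=s[:,:2]@np.c_[EX,EY];print(t.min(0),t.max(0))
E
```

```text
dabba (336, 180) 2317 z 0.0602 c [0.5067 0.1183] r 0.0284 tray 0.5168 0.0604
dabba (497, 76) 2931 z 0.0603 c [0.6466 0.2359] r 0.0288 tray 0.6691 0.1614
1995 0.015359287400553282 [ 0.45884079 -0.03149243] [0.57113526 0.15030328]
carton top 142
[0.45431151 0.16983623] [0.50592127 0.20186184]
```

servo_tool(commands=[-5,0,40,0,0,0,0,0,45,0,0,0,0,0,45,0,0,0,0,0,45,0,0,0,0,0,40,0,0,0,0,0,20,0,0,0,0,0,8,0,0,0,0,0,0,0,0,0,0,0,0,0,0,0])

```text
time_s: 3.85
tool_pos: [0.4501, 0.1134, 0.0296]
tool_rot: [179.9, -0.0, 96.6]
force: [0.1, 0.1, -0.0]
grip_width: 0.0005
```

Run:
```python
from h import *
togo(.670-.043,.060,.026)
```

```text
t 3.85 pos [0.4501 0.1134 0.0296] rot [ 1.799e+02 -4.000e-02  9.659e+01] tray(ex,ey) 0.4601 0.0619 F [ 0.1  0.1 -0. ] w 0.0005
tool shift mm [ -2.2 166.9   3.9]
```

servo_tool(commands=[-1,8,2,0,0,0,0,8,0,0,0,0,0,10,0,0,0,0,0,10,0,0,0,0,0,10,0,0,0,0,0,10,0,0,0,0,0,10,0,0,0,0,0,10,0,0,0,0,0,8,0,0,0,0,0,4,0,0,0,0])

```text
time_s: 4.85
tool_pos: [0.5375, 0.1215, 0.0271]
tool_rot: [-179.9, -0.0, 96.5]
force: [-5.7, -1.4, 8.4]
grip_width: 0.0002
```

Run:
```python
from h import *
togo(.670-.043,.060,.028)
shot('top','t2.png');shot('scene','s2.png');shot('wrist','w2.png')
a=[cv2.imread('pics/t2.png')[100:260,160:440],cv2.imread('pics/s2.png')[140:300,120:400]]
cv2.imwrite('pics/c2.png',cv2.resize(np.vstack(a),None,fx=1.85,fy=1.85))
```

```text
t 4.85 pos [0.5375 0.1215 0.0271] rot [-1.7994e+02 -2.0000e-02  9.6500e+01] tray(ex,ey) 0.5478 0.06 F [-5.7 -1.4  8.4] w 0.0002
tool shift mm [-0.1 79.2 -0.9]
```

View pics/c2.png

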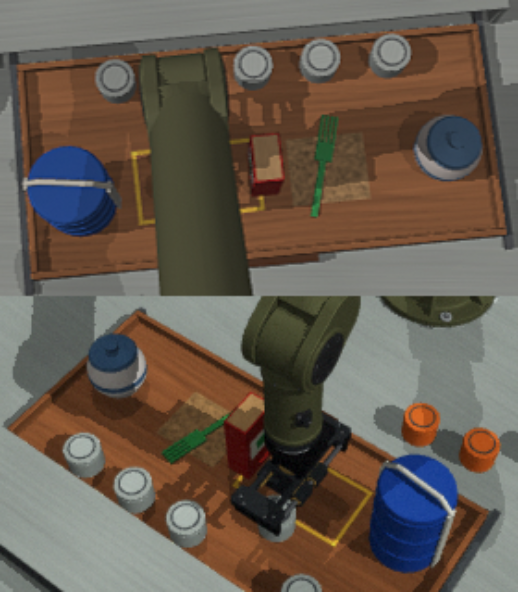

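View pics/w2.png

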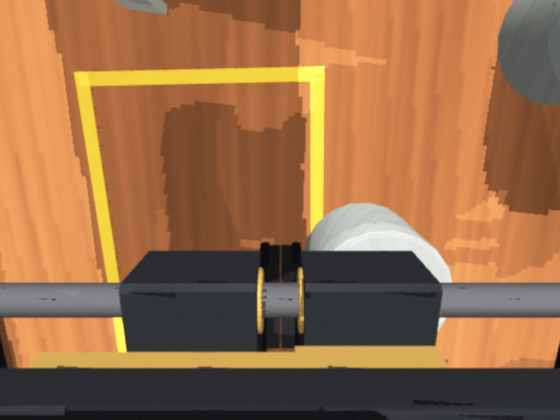

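The wrist view shows the dabba ahead of the fingers, with its visible edge at (375,220). The fixed views show the carton still standing and clear. The force reading is a bit high, so I'll let the arm rest and read it again.

servo_tool(commands=[0,0,0,0,0,0,0,0,0,0,0,0])

```text
time_s: 5.2
tool_pos: [0.5374, 0.1213, 0.0266]
tool_rot: [179.9, 0.0, 96.5]
force: [-0.0, -0.2, 0.7]
grip_width: 0.0003
```

Run:
```python
from h import *
togo(.670-.043,.060,.028)
z=np.load('last_scene.npz');d=z['d'];P=cloud('scene',d)
p=z['p'];cv2.imwrite('pics/c2b.png',cv2.resize(cv2.cvtColor(p,cv2.COLOR_RGB2BGR)[190:300,210:350],None,fx=5,fy=5))
```

```text
t 5.20 pos [0.5374 0.1213 0.0266] rot [179.95   0.    96.5 ] tray(ex,ey) 0.5477 0.0599 F [-0.  -0.2  0.7] w 0.0003
tool shift mm [ 0.  79.3 -1.4]
```

View pics/c2b.png

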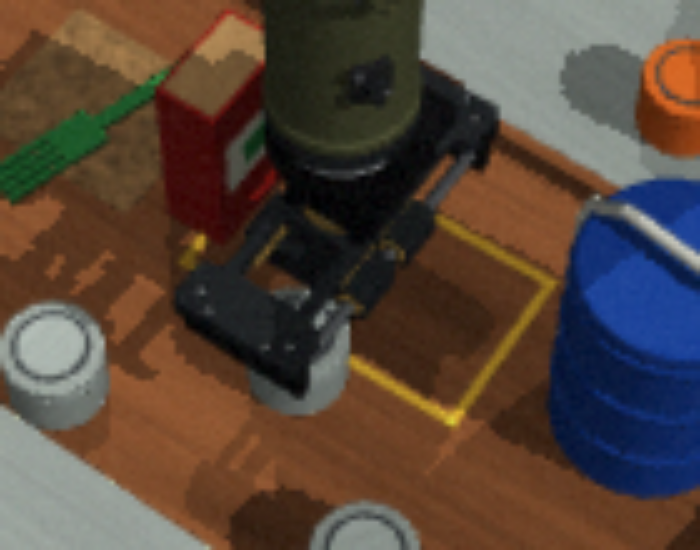

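servo_tool(commands=[0,5,-1,0,0,0,0,9,0,0,0,0,0,9,0,0,0,0,0,9,0,0,0,0,0,9,0,0,0,0,0,9,0,0,0,0,0,6,0,0,0,0,0,4,0,0,0,0,0,0,0,0,0,0])

```text
time_s: 6.1
tool_pos: [0.597, 0.128, 0.0275]
tool_rot: [180.0, 0.0, 96.5]
force: [0.9, -0.6, 0.1]
grip_width: 0.0008
```

Run:
```python
from h import *
o=togo(.670-.043,.060,.028)
o,p,d=shot('wrist','w3.png');P=wcloud(o,d)
shot('scene','s3.png')
v,u=np.mgrid[0:420,0:560]
hsv=cv2.cvtColor(p,cv2.COLOR_RGB2HSV)
m=(P[...,2]>.020)&(P[...,2]<.066)&(d>0)&(hsv[...,1]<60)&(v<250)&(u>290)
n,l,s,_=cv2.connectedComponentsWithStats(m.astype(np.uint8))
for k in range(1,n):
    if s[k,4]>150:
        q=P[l==k]; t=q[:,:2]@np.c_[EX,EY]; print(s[k],t.min(0).round(4),t.max(0).round(4),q[:,2].min().round(3),q[:,2].max().round(3))
cv2.imwrite('pics/c3.png',cv2.resize(cv2.imread('pics/s3.png')[190:330,200:360],None,fx=4,fy=4))
```

```text
t 6.10 pos [0.597  0.128  0.0275] rot [1.7997e+02 1.0000e-02 9.6490e+01] tray(ex,ey) 0.6077 0.0599 F [ 0.9 -0.6  0.1] w 0.0008
tool shift mm [ 0.1 19.3 -0.5]
[  360     0   200   107 17675] [0.6404 0.1318] [0.6978 0.1727] 0.02 0.064
[ 306  204  131   46 4053] [0.6204 0.0641] [0.6671 0.0875] 0.02 0.061
```

View pics/w3.png

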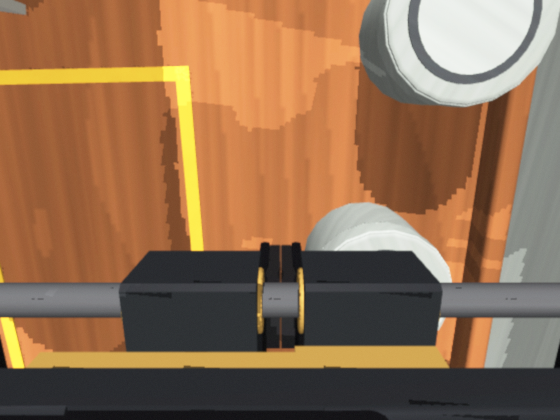

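View pics/c3.png

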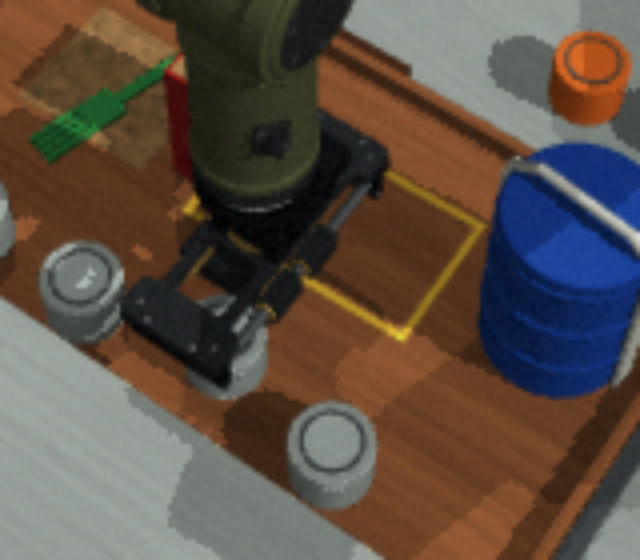

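servo_tool(commands=[0,5,0,0,0,0,0,5,0,0,0,0,0,5,0,0,0,0,0,3,0,0,0,0,0,2,0,0,0,0,0,1,0,0,0,0,0,0,0,0,0,0,0,0,0,0,0,0])

```text
time_s: 7.0
tool_pos: [0.6174, 0.1304, 0.0276]
tool_rot: [180.0, 0.0, 96.5]
force: [0.2, 0.2, -0.6]
grip_width: 0.0008
```

Run:
```python
from h import *
o=togo(.670-.043,.060,.028)
```

```text
t 7.00 pos [0.6174 0.1304 0.0276] rot [179.98   0.    96.5 ] tray(ex,ey) 0.6282 0.0599 F [ 0.2  0.2 -0.6] w 0.0008
tool shift mm [ 0.  -1.2 -0.4]
```

servo_tool(commands=[0,-8,0,0,0,0,0,-20,-5,0,0,0,0,-20,-30,0,0,0,0,-20,-40,0,0,0,0,-20,-45,0,0,0,0,-12,-45,0,0,0,0,0,-45,0,0,0,0,0,-30,0,0,0,0,0,0,0,0,0])

```text
time_s: 7.9
tool_pos: [0.52, 0.1196, 0.2728]
tool_rot: [179.5, -0.2, 96.5]
force: [0.2, -0.7, -0.2]
grip_width: 0.0004
```

servo_tool(commands=[-40,0,0,0,0,0,-40,0,0,0,0,0,-40,0,0,0,0,0,-20,0,0,0,0,0,-10,0,0,0,0,0,0,0,0,0,0,0,0,0,0,0,0,0])

```text
time_s: 8.6
tool_pos: [0.5346, -0.0282, 0.267]
tool_rot: [-180.0, -0.1, 96.6]
force: [0.1, 1.1, -0.4]
grip_width: 0.0
```

Run:
```python
from h import *
o=togo(.517,-.090,.12)
o,p,d=shot('wrist','w4.png');P=wcloud(o,d)
_,p2,d2=shot('scene','s4.png');P2=cloud('scene',d2)
shot('top','t4.png')
v,u=np.mgrid[0:420,0:560]
for nm,Q,dd,msk in [('wrist',P,d,v<250),('scene',P2,d2,(abs(u-255)<25)&(abs(v-205)<25))]:
    q=Q[(abs(Q[...,2]-.139)<.006)&(dd>0)&msk]
    if len(q)>20:
        t=(q[:,:2]@np.c_[EX,EY]).astype(np.float32)
        print(nm,len(q),q[:,2].mean(),cv2.minAreaRect(t),t.min(0),t.max(0))
cv2.imwrite('pics/c4.png',cv2.resize(np.vstack([cv2.imread('pics/t4.png')[100:260,160:440],cv2.imread('pics/s4.png')[140:330,120:400]]),None,fx=1.7,fy=1.7))
```

```text
t 8.60 pos [ 0.5346 -0.0282  0.267 ] rot [-1.7996e+02 -5.0000e-02  9.6600e+01] tray(ex,ey) 0.528 -0.0883 F [ 0.1  1.1 -0.4] w 0.0000
tool shift mm [ -1.8 -10.9 147. ]
wrist 4534 0.1399033885549182 ((0.5157788395881653, -0.041393205523490906), (0.06610151380300522, 0.039582159370183945), 0.09020103514194489) [ 0.4827005  -0.06115756] [ 0.5488314  -0.02156255]
scene 326 0.1385591004927322 ((0.515926718711853, -0.039769433438777924), (0.04265843331813812, 0.06778459995985031), 89.46491241455078) [ 0.48217267 -0.06136837] [ 0.549748   -0.01820754]
```

View pics/w4.png

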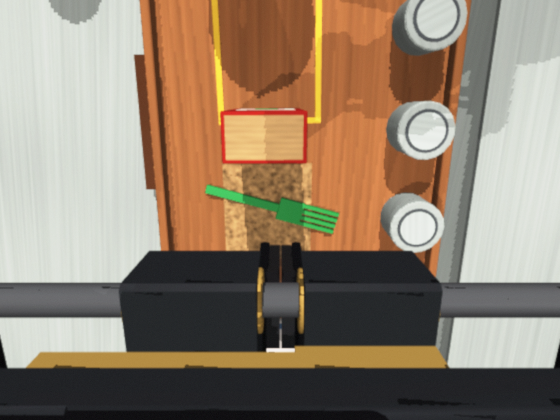

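View pics/c4.png

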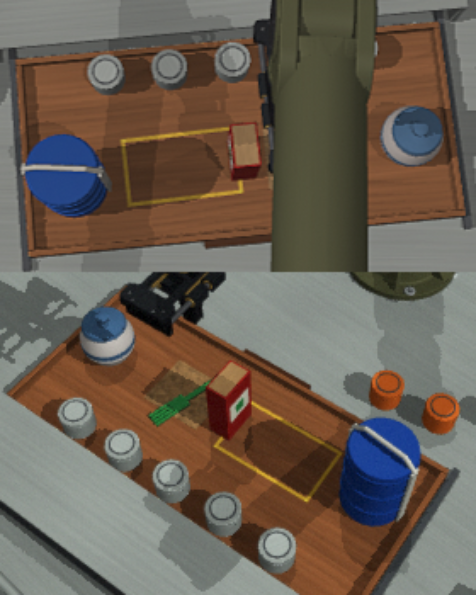

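Both views show the stray now in the row. It is the second from the left end (top pixel about (260,140)), and the carton still stands. I'll measure the row.

Run:
```python
from h import *
z=np.load('last_scene.npz');P=cloud('scene',z['d'])
for x,y in [(282,301),(251,280),(220,260)]: dab(P,z['d'],x,y,14)
z=np.load('last_top.npz');P=cloud('top',z['d'])
for x,y in [(222,143),(259,140),(297,135)]: dab(P,z['d'],x,y,15)
```

```text
dabba (282, 301) 355 z 0.0593 c [0.6473 0.2356] r 0.0289 tray 0.6698 0.1611
dabba (251, 280) 324 z 0.0594 c [0.6577 0.1356] r 0.0285 tray 0.6688 0.0606
dabba (220, 260) 301 z 0.0591 c [0.6711 0.0357] r 0.0287 tray 0.6709 -0.0402
dabba (222, 143) 273 z 0.0593 c [0.647  0.2305] r 0.0285 tray 0.6689 0.156
dabba (259, 140) 268 z 0.0591 c [0.6571 0.1308] r 0.0287 tray 0.6676 0.0558
dabba (297, 135) 273 z 0.0595 c [0.6705 0.0306] r 0.0286 tray 0.6696 -0.0452
```

The stray is about 1.5 mm short of the row line, roughly 6 mm from the wall. There is plenty of time, so I'll go back and nudge it 3 mm further.

servo_tool(commands=[40,0,0,0,0,0,40,0,0,0,0,0,40,7,0,0,0,0,28,20,0,0,0,0,0,25,30,0,0,0,0,18,40,0,0,0,0,0,45,0,0,0,0,0,45,0,0,0,0,0,45,0,0,0,0,0,20,0,0,0])

```text
time_s: 9.75
tool_pos: [0.5842, 0.1259, 0.0377]
tool_rot: [-179.6, 0.1, 96.6]
force: [-1.0, -0.4, 0.7]
grip_width: 0.0005
```

servo_tool(commands=[0,0,13,0,0,0,0,0,0,0,0,0,0,0,0,0,0,0])

```text
time_s: 10.05
tool_pos: [0.5886, 0.1258, 0.0307]
tool_rot: [179.9, -0.0, 96.5]
force: [-0.1, -0.0, 0.6]
grip_width: 0.0003
```

Run:
```python
from h import *
o=togo(.6312,.060,.028)
```

```text
t 10.05 pos [0.5886 0.1258 0.0307] rot [ 1.799e+02 -3.000e-02  9.654e+01] tray(ex,ey) 0.599 0.0586 F [-0.1 -0.   0.6] w 0.0003
tool shift mm [ 1.4 32.1  2.8]
```

servo_tool(commands=[1.5,8,2,0,0,0,0,8,0,0,0,0,0,6,0,0,0,0,0,4,0,0,0,0,0,3,0,0,0,0,0,2,0,0,0,0,0,1,0,0,0,0,0,0,0,0,0,0,0,0,0,0,0,0])

```text
time_s: 10.95
tool_pos: [0.619, 0.1301, 0.0275]
tool_rot: [-180.0, -0.0, 96.5]
force: [-2.5, -0.1, 1.3]
grip_width: 0.0007
```

servo_tool(commands=[0,-8,0,0,0,0,0,-20,-5,0,0,0,0,-25,-30,0,0,0,0,-25,-40,0,0,0,0,-25,-45,0,0,0,0,-12,-45,0,0,0,0,0,-45,0,0,0,0,0,-25,0,0,0,0,0,0,0,0,0])

```text
time_s: 11.85
tool_pos: [0.5078, 0.1178, 0.2658]
tool_rot: [179.5, -0.2, 96.5]
force: [0.2, -0.1, 0.3]
grip_width: 0.0006
```

servo_tool(commands=[-40,0,0,0,0,0,-40,0,0,0,0,0,-40,0,0,0,0,0,-20,0,0,0,0,0,-10,0,0,0,0,0,0,0,0,0,0,0,0,0,0,0,0,0])

```text
time_s: 12.55
tool_pos: [0.5226, -0.0301, 0.2607]
tool_rot: [-180.0, -0.0, 96.6]
force: [-0.0, -0.5, 0.5]
grip_width: 0.0005
```

Run:
```python
from h import *
o=togo(.516,-.088,.122)
_,_,d=shot('scene','s5.png');P=cloud('scene',d)
for x,y in [(282,301),(251,280),(220,260)]: dab(P,d,x,y,14)
v,u=np.mgrid[0:420,0:560]
q=P[(abs(P[...,2]-.139)<.006)&(d>0)&(abs(u-255)<25)&(abs(v-205)<25)];print(len(q),cv2.minAreaRect((q[:,:2]@np.c_[EX,EY]).astype(np.float32)))
```

```text
t 12.55 pos [ 0.5226 -0.0301  0.2607] rot [-1.7996e+02 -4.0000e-02  9.6600e+01] tray(ex,ey) 0.5158 -0.0889 F [-0.  -0.5  0.5] w 0.0005
tool shift mm [  0.8   0.3 138.7]
dabba (282, 301) 363 z 0.0594 c [0.6474 0.2353] r 0.0286 tray 0.6698 0.1608
dabba (251, 280) 326 z 0.0593 c [0.6584 0.1371] r 0.0291 tray 0.6696 0.062
dabba (220, 260) 292 z 0.0595 c [0.6714 0.0359] r 0.0292 tray 0.6711 -0.0401
323 ((0.516594648361206, -0.04015737771987915), (0.0689256563782692, 0.04118214175105095), 0.6969320774078369)
```

The stray is now within 1 mm of the row line and the carton hasn't moved. Next I descend beside the carton's right face.

servo_tool(commands=[0,0,35,0,0,0,0,0,40,0,0,0,0,0,35,0,0,0,0,0,20,0,0,0,0,0,8,0,0,0,0,0,0,0,0,0,0,0,0,0,0,0])

```text
time_s: 13.3
tool_pos: [0.5237, -0.0311, 0.1243]
tool_rot: [179.9, -0.0, 96.6]
force: [0.4, -0.5, -0.0]
grip_width: 0.0006
```

Run:
```python
from h import *
o=togo(.516,-.070,.122)
shot('scene','s6.png')
cv2.imwrite('pics/c6.png',cv2.resize(cv2.imread('pics/s6.png')[140:280,150:330],None,fx=4,fy=4))
```

```text
t 13.30 pos [ 0.5237 -0.0311  0.1243] rot [179.9   -0.    96.56] tray(ex,ey) 0.5168 -0.09 F [ 0.4 -0.5 -0. ] w 0.0006
tool shift mm [20.  -0.8  2.3]
```

View pics/c6.png

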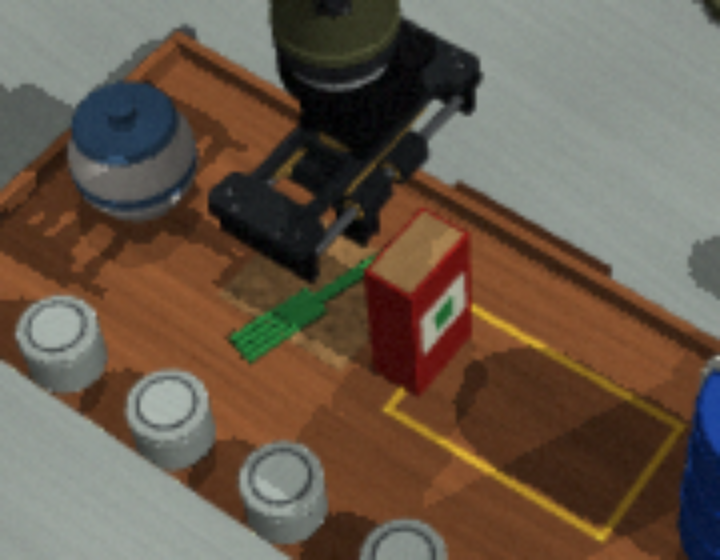

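servo_tool(commands=[6,0,2,0,0,0,6,0,0,0,0,0,5,0,0,0,0,0,5,0,0,0,0,0,5,0,0,0,0,0,5,0,0,0,0,0,4,0,0,0,0,0,3,0,0,0,0,0,0,0,0,0,0,0])

```text
time_s: 14.25
tool_pos: [0.5183, 0.0075, 0.1212]
tool_rot: [-180.0, -0.0, 96.5]
force: [0.7, -0.7, -1.3]
grip_width: 0.0002
```

Run:
```python
from h import *
o=togo(.516,-.030,.122)
shot('scene','s7.png')
cv2.imwrite('pics/c7.png',cv2.resize(cv2.imread('pics/s7.png')[140:280,150:330],None,fx=4,fy=4))
```

```text
t 14.25 pos [0.5183 0.0075 0.1212] rot [-1.800e+02 -1.000e-02  9.654e+01] tray(ex,ey) 0.5158 -0.051 F [ 0.7 -0.7 -1.3] w 0.0002
tool shift mm [21.   0.2 -0.8]
```

View pics/c7.png

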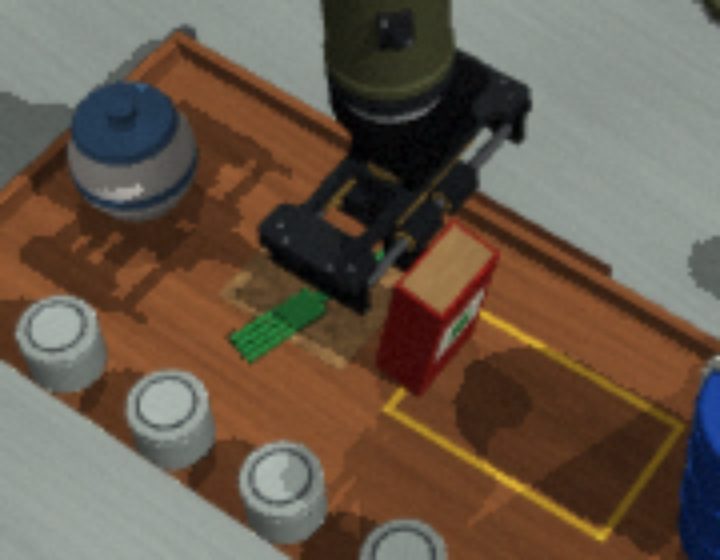

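The carton is tilting about its lower left edge without sliding: its base corner stays at crop (418,392). I'll carry on slowly until it tips over.

servo_tool(commands=[4,0,0,0,0,0,4,0,0,0,0,0,4,0,0,0,0,0,4,0,0,0,0,0,3,0,0,0,0,0,2,0,0,0,0,0,2,0,0,0,0,0,0,0,0,0,0,0,0,0,0,0,0,0])

```text
time_s: 15.2
tool_pos: [0.5158, 0.0297, 0.1213]
tool_rot: [180.0, 0.0, 96.5]
force: [-0.4, -0.1, 0.1]
grip_width: 0.0006
```

Run:
```python
from h import *
o=togo(.516,-.030,.122)
shot('scene','s8.png')
cv2.imwrite('pics/c8.png',cv2.resize(cv2.imread('pics/s8.png')[140:280,150:330],None,fx=4,fy=4))
```

```text
t 15.20 pos [0.5158 0.0297 0.1213] rot [180.     0.    96.49] tray(ex,ey) 0.5158 -0.0287 F [-0.4 -0.1  0.1] w 0.0006
tool shift mm [-1.3  0.2 -0.7]
```

View pics/c8.png

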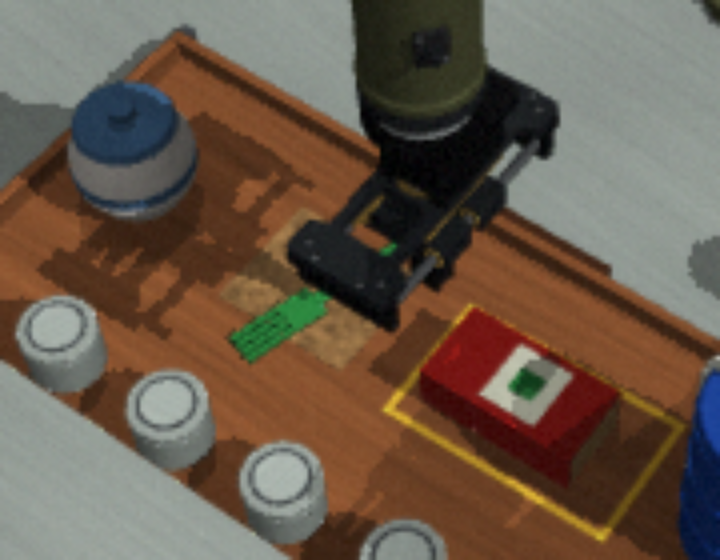

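The carton now lies inside the outline (crop about (520,390)). I'll retreat and check.

servo_tool(commands=[-20,0,-20,0,0,0,-30,0,-40,0,0,0,-30,0,-40,0,0,0,-30,0,-30,0,0,0,-30,0,0,0,0,0,-30,0,0,0,0,0,0,0,0,0,0,0,0,0,0,0,0,0])

```text
time_s: 16.05
tool_pos: [0.5348, -0.1396, 0.2511]
tool_rot: [-180.0, -0.0, 96.4]
force: [0.3, 0.3, 0.1]
grip_width: 0.0005
```

Run:
```python
from h import *
st()
v,u=np.mgrid[0:420,0:560]
for c in ['scene','top']:
    _,p,d=shot(c,c+'9.png');P=cloud(c,d);hsv=cv2.cvtColor(p,cv2.COLOR_RGB2HSV)
    win=(u>200)&(u<340)&(v>150)&(v<290)
    q=P[(abs(P[...,2]-.054)<.005)&(d>0)&win&((hsv[...,0]<6)|(hsv[...,0]>172)|((hsv[...,1]<90)))&(P[...,0]<.6)]
    t=(q[:,:2]@np.c_[EX,EY]).astype(np.float32);print(c,'carton',len(t),q[:,2].mean(),cv2.minAreaRect(t),t.min(0),t.max(0))
    m=win&(hsv[...,0]>20)&(hsv[...,0]<32)&(hsv[...,1]>130)&(hsv[...,2]>90)&(abs(P[...,2]-.014)<.008)
    n,l,s,_=cv2.connectedComponentsWithStats(cv2.dilate(m.astype(np.uint8),np.ones((3,3))))
    mm=m&(l==1+np.argmax(s[1:,4]))
    t=(P[mm][:,:2]@np.c_[EX,EY]).astype(np.float32);print(c,'mark',cv2.minAreaRect(t),t.min(0),t.max(0))
z=np.load('last_scene.npz');P=cloud('scene',z['d'])
for x,y in [(282,301),(251,280),(220,260),(192,243),(165,223)]: dab(P,z['d'],x,y,14)
cv2.imwrite('pics/c9.png',cv2.resize(np.vstack([cv2.imread('pics/top9.png')[100:260,160:440],cv2.imread('pics/scene9.png')[140:330,120:400]]),None,fx=1.7,fy=1.7))
```

```text
t 16.05 pos [ 0.5348 -0.1396  0.2511] rot [-1.7999e+02 -2.0000e-02  9.6380e+01] tray(ex,ey) 0.5156 -0.1991 F [0.3 0.3 0.1] w 0.0005
scene carton 876 0.05359415132529692 ((0.5165635943412781, 0.044612765312194824), (0.12468991428613663, 0.06854952871799469), 89.96096801757812) [ 0.48225713 -0.01773644] [0.55082166 0.10695616]
scene mark ((0.5165321230888367, 0.05511848255991936), (0.10941867530345917, 0.183932363986969), 2.057262897491455) [ 0.45952153 -0.03558765] [0.571395   0.14886661]
top carton 1008 0.0533938893281916 ((0.46393364667892456, 0.09462307393550873), (0.15463531017303467, 0.2767879068851471), 50.73432540893555) [ 0.30785066 -0.02187772] [0.5491188 0.1692154]
top mark ((0.5157049298286438, 0.05192094296216965), (0.10979843884706497, 0.18416927754878998), 1.206553339958191) [ 0.4593301  -0.04061197] [0.5715655  0.14481914]
dabba (282, 301) 343 z 0.0594 c [0.6474 0.2349] r 0.0286 tray 0.6697 0.1604
dabba (251, 280) 325 z 0.0593 c [0.6598 0.1361] r 0.0289 tray 0.6709 0.0608
dabba (220, 260) 297 z 0.0594 c [0.6706 0.0361] r 0.0290 tray 0.6704 -0.0398
dabba (192, 243) 271 z 0.0593 c [ 0.684  -0.0637] r 0.0292 tray 0.6725 -0.1405
dabba (165, 223) 253 z 0.0594 c [ 0.694  -0.1659] r 0.0293 tray 0.6708 -0.2431
```

View pics/c9.png

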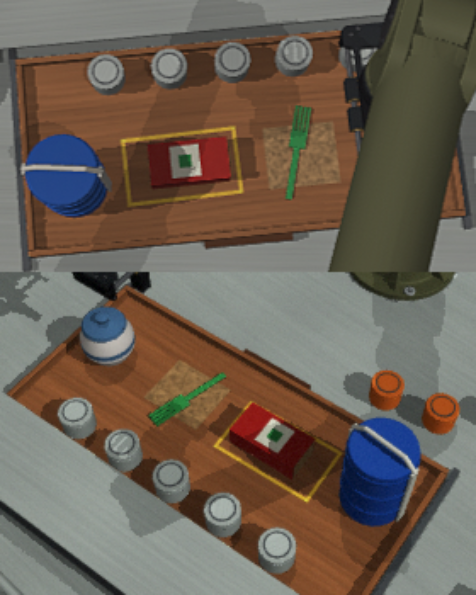

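Both views show the carton flat inside the outline, with margins of about 18 mm (right), 42 mm (left) and 21 mm or more front and back. The dabbas are in line and everything else is as it was. I'm handing the job in.

```bash
python3 -c "
from h import *
print(env.sign_off())"
```

```text
the job is handed in; nothing more can be done
None
```

I slid the stray dabba straight back into the gap, then pushed the red tea carton near its top so it toppled. It now lies flat inside the yellow outline. I used only pushes with the fingers closed, and handed the job in at about 16 s with the gripper raised clear.

- **Dabba:** the first push left it about 1.5 mm short of the row, so I went back and nudged it while the carton still stood. The last check puts its centre within about 1 mm of the row line.
- **Carton:** its top face measures about 54 mm above the trolley top, as it should lying flat. The scene camera gives margins to the outline of about 18 mm right, 42 mm left and at least 21 mm front and back.
- **Everything else:** the other dabbas measured unmoved to within about 2 mm. The fork, tiffin and pot look unmoved in the final pictures.

**Checks that disagreed or failed:**
- **Camera offset:** the top and scene cameras differ by about 5 mm sideways. The wrist camera agreed with the scene camera, so I used those two.
- **Top-camera carton fit:** the final fit from that camera picked up other objects and was discarded. Its picture still shows the carton inside the outline.
- **Force:** the reading briefly reached about 10 N during the first push and fell back to almost nothing once the arm stopped. I took it as a passing effect of the motion.

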